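# Latch the wide filter cell

## Task

Close the wider of the two filter cells with its draw latch: tip the raised loop over so that its end bar drops behind the keeper's hook, then press the lever down past its toggle point until it lies fully home and the cell is clamped. Leave the narrower cell's latch as it is.

Things in the scene. Friction and masses are not known exactly. Their poses are not given: they have to be found in the camera images.
- wide_keeper (a point): Keeper of the wide filter cell: a 24 mm wide steel hook on its sliding block (slides 7 mm to the lever against a 12 N/mm gasket). Point: seat of the loop's bar drawn tight, 86 mm over the table. x: along the cell, from lever to keeper; z up. The hook's lip spans x -9 to 0 mm, top 9 mm above the point; the bar drops on a 21 mm shelf behind it (+x), 4 mm below. Lever hinge (along y): x -67, z 0.
- wide_bar (a point): Middle of the 6 mm thick, 44 mm wide end bar of the wide cell's loop: two rods 90 mm long from loop hinge to bar, 36 mm wide plate between 12-68 mm from that hinge. Loop hinge: on the lever, now 12-15 mm to -x of the lever hinge and 23-26 mm above it. The loop starts 50-68 deg above level, leaning to +x, kept by friction; pushed over to below 35 deg (1 N, to +x; straight down it jams) it falls on the keeper shelf.
- wide_lever (a joint): Wide cell's lever (rad): 0 home on its stop; 0.14 toggle point, below it the loop's pull snaps it home; starts up at 1.15-1.26, kept by friction. Handle: plate 30 mm wide, 4 thick, 10 mm end roll 78 mm from the hinge, standing (angle - 0.21) rad above level towards -x; home it slopes 12 deg down. Push it over to -x and down, some 7 N at 45 mm from the hinge; straight down on the raised roll jams.
- narrow_tip (a point): End roll of the lever of the narrower cell, to be left alone. Each cell is two white plastic blocks end to end (tops 62 mm above the table) on a 250 mm long fixed aluminium base, with the same steel latch on top, open: lever and loop stand up in a V. The narrow cell's blocks are 70 mm wide (base 82), the wide cell's 115 (base 127).

How it is judged (in metres and radians):
On the way:
1. the loop's bar is down behind the keeper's hook while the lever is still up (z of wide_bar in the frame of wide_keeper between -0.008 and 0.005 m and x of wide_bar in the frame of wide_keeper between -0.005 and 0.018 m and value of joint wide_lever above 0.6 rad), for 0.1 s.
At the end, for the whole second after the job is handed in: The wide cell's lever is past its toggle point (below 0.1 rad), the loop's bar sits in the keeper's hook (within 6 mm along the cell, no more than 5 mm above and 8 mm below the keeper point) and the keeper has been drawn at least 2.5 mm towards the lever (value of joint wide_lever below 0.1 rad and z of wide_bar in the frame of wide_keeper between -0.008 and 0.005 m and x of wide_bar in the frame of wide_keeper between -0.005 and 0.006 m and distance of wide_keeper from where it was at the start of the episode above 0.0025 m); the robot touches nothing.
It fails at once if the narrower cell's lever is moved by more than 10 mm (distance of narrow_tip from where it was at the start of the episode above 0.01 m).
It also fails if it takes over 32 s, if anything falls off the work surface, if the arm or the gripper's body presses on something with over 40 N, if the wrist force passes 120 N, or if a joint passes its speed limit or range.

## Robot

A 6-joint arm with a two-finger parallel gripper is mounted at the origin on the work surface. World frame = base frame: x ahead of the robot, y to its left, z up, the work surface at z = 0. Lengths are in mm, angles in degrees, forces in N, time in s.
With the tool pointing down it reaches from about 300 to 850 mm from the base axis. Payload 4.2 kg.
Tool frame: the origin (TCP) lies midway between the tips of the shut fingers; the grasp point (between the pads) lies 19 mm behind it (env.grasp_offset is the distance from the TCP to the grasp point, in mm); z points along the fingers, y is the line along which they close (so a half turn about z gives the same grasp; the last joint's range is limited). The gripper opens to 91 mm and grips with 3 to 60 N. Pads are 32 mm wide; open, the fingers measure 118 mm over their backs; the gripper's body (76 mm by 178 mm) begins 60 mm behind the grasp point.
Start: joints at [69.328, 18.312, 89.639, -0, 72.044, -1.146], TCP at [192.192, 541.946, 213.976] pointing down, gripper open.
Joint ranges: [-177.97, 177.97], [-48.28, 115.42], [12.27, 149.76], [-77.06, 257.06], [2.81, 150.46], [-146.56, 146.56]. Speed limits (degrees/s): [147.25, 147.25, 180, 180, 180, 180].

## Interface

Orientations are given as [roll, pitch, yaw] about the fixed x, y, z axes, in that order (R = Rz(yaw) Ry(pitch) Rx(roll)).
In Python, from workcell import env, optics gives the robot as it stands. The module is installed in compiled form; this text tells all that it offers.
- The arm moves only by the tool send_rows, never from a script. Its argument "targets" is a list that holds one entry, the list of rows, each a list of 7 numbers: the turn, a rotation vector about the world's x, y, z scaled (see below), then the shift along the world's x, y, z scaled (see below), then the closure, from -1 (fully open) to 1 (shut). In form: [[[rx, ry, rz, x, y, z, gripper], ...]]. A call has 1 to 12 rows; each row shifts and turns the commanded pose from where the row before left it; what a row does not reach is not made up. The controller multiplies each number of a shift by 0.2 m and each number of a turn by pi/2 rad. A row lasts 1/10 s, in which the tool goes at most 50 mm and 8.59 degrees, less where a joint would pass 70% of its speed; a pose out of reach is approached as far as the arm can. A call with a number of a shift or a turn outside -1 to 1 is refused whole. A call with a gripper value outside its range is refused whole. The fingers move at their own pace and stop on an object; "grip_force" is the grip in N (left out, the last holds). Time passes only in rows, so rows that do not move let the fingers close. It gives the time, the measured TCP pose, the force, the opening and the grip force at its end, in the units of the state.
- env.state(): the state, without advancing time (a new reading comes with each control period).
- optics.grab_frame(name): name is "scene" or "side" or "wrist"; returns (picture, depth): 480x640x3 uint8, red, green, blue; 480x640 float32, mm along the optical axis (not along the pixel's ray), 0 where there is no reading.
- optics.camera_info(name): a dict with "camera_matrix" (3x3 intrinsics, pixels), "R" (3x3) and "t" (3): a world point X has camera coordinates R X + t; the wrist camera has in their place "mount" (4x4, takes a point from camera to tool coordinates, whose origin is the TCP and whose axes are the flange's). Camera axes: x right, y down, z forward; pixel columns grow to the right and rows downward; lengths in mm; the calibration is good to about 2 mm. A picture is of the moment at which its call begins: read the wrist's pose just before it. camera_info takes no time and is no camera call.
- env.job_done(): hands the job in; it is judged then, once.
Trained networks look in the newest picture that a camera, given by its name, has taken for a name from the list of things; names that differ only in an ending like _2 or _b are one class to them, and where a whole thing is asked for, a point or a joint stands for the part that bears it (a point fixed in the world has none). Each returns a list of dicts, best first, with "conf" (0 to 1); they miss things now and then, are a little off and sometimes report something else, mostly with a low value. They report only what shows in the picture. A call takes as long as a camera call.
- optics.silhouettes(camera, name): "mask" (480x640 bool, what is visible of it) and "at" ([column, row] in pixels, amid what is visible of it).
- optics.place_of(camera, name): "at" ([column, row] in pixels: a listed point, or the origin of a listed thing).
The state is a dict: "time_s": time; "qpos": joint angles; "qvel": joint speeds; "effort": joint torques, N m; "ee_pos": TCP position; "ee_rot": TCP orientation; "force": force on the tool from outside, world axes, zero at the start; "torque": the same for the moment, N m; "gripper_width": finger opening in mm; "gripper_force": force on a finger pad.
Only numpy, scipy, OpenCV 4.12 (cv2) and the standard library are available. Lean on these libraries where they do the work, as an engineer would, in place of code of your own. Each camera call takes 0.05 s, during which the arm holds its last target. There are 200 camera calls.

## Working session

There is one attempt and no reset: what is moved stays moved. The work goes in short steps, Python scripts to look and compute and a tool call to move; the robot and the scene stay as the last step left them, time stands still between calls to the robot, and variables do not carry over. Pictures are saved under pics/ and viewed, at most 10 in all, crops included, and the job is handed in when it is done.

Besides the shell and the picture viewer there is one more tool, called as a command line: name --argument value ..., lists and objects as JSON in quotes. send_rows: Moves the arm, as the interface text tells. Its arguments: {"type":"object","properties":{"targets":{"type":"array"},"grip_force":{"type":"number"}},"required":["targets"]}

```bash
mkdir -p pics
cat > h.py <<'E'
import numpy as np, cv2
from workcell import env, optics
def unproj(cam,uv,d):
    c=optics.camera_info(cam);K=np.array(c["camera_matrix"])
    p=d*np.linalg.inv(K)@np.array([uv[0],uv[1],1.])
    return np.array(c["R"]).T@(p-np.array(c["t"]))
def dep(D,uv,r=2):
    u,v=int(round(uv[0])),int(round(uv[1]));w=D[max(v-r,0):v+r+1,max(u-r,0):u+r+1];w=w[w>0]
    return np.median(w) if w.size else 0
def atz(cam,uv,z):
    a=unproj(cam,uv,0);b=unproj(cam,uv,1000);return a+(b-a)*(z-a[2])/(b[2]-a[2])
E
python3 - <<'E'
from h import *
np.set_printoptions(precision=1,suppress=True)
ims=[]
for c in ("scene","side"):
    im,D=optics.grab_frame(c);np.save(c+".npy",D);cv2.imwrite(f"pics/{c}0.png",im[...,::-1])
    print(c,optics.camera_info(c))
    for n in ("wide_keeper","wide_bar","wide_lever","narrow_tip"):
        for o in optics.place_of(c,n)[:3]:
            d=dep(D,o["at"]);print(n,round(o["conf"],2),np.array(o["at"]),d,unproj(c,o["at"],d))
print(env.state())
E
```

```text
scene {'camera_matrix': array([[465.5,   0. , 320.9],
       [  0. , 465.5, 249.6],
       [  0. ,   0. ,   1. ]]), 'R': array([[-0.6,  0.8, -0. ],
       [ 0.6,  0.4, -0.7],
       [-0.6, -0.4, -0.7]]), 't': array([ 285. , -195.1, 1107.8])}
wide_keeper 0.83 [163.2 251.3] 767.99615 [ 623.6 -234.5   89.6]
wide_bar 0.62 [159.9 194.3] 750.2402 [ 582.2 -260.5  169.5]Traceback (most recent call last):
  File "<stdin>", line 8, in <module>
ValueError: it knows: narrow_tip, wide_bar, wide_keeper
```

Run:
```python
from h import *
np.set_printoptions(precision=1,suppress=True)
for c in ("scene","side"):
    im,D=optics.grab_frame(c);np.save(c+".npy",D);cv2.imwrite(f"pics/{c}0.png",im[...,::-1])
    for n in ("wide_keeper","wide_bar","narrow_tip"):
        for o in optics.place_of(c,n)[:3]:
            d=dep(D,o["at"]);print(c,n,round(o["conf"],2),np.array(o["at"]),d,unproj(c,o["at"],d), atz(c,o["at"],86))
    try:
        for o in optics.silhouettes(c,"wide_lever"):
            m=o["mask"];v,u=np.nonzero(m&(D>0));print("sil",o["conf"],o["at"],m.sum())
            P=np.array([unproj(c,(a,b),D[b,a]) for a,b in zip(u,v)])
            print(P[np.argsort(P[:,2])[::max(1,len(P)//12)]])
    except Exception as e: print(e)
print(env.state())
a=cv2.imread("pics/scene0.png");b=cv2.imread("pics/side0.png")
cv2.imwrite("pics/both.png",np.hstack([cv2.resize(a,(400,300)),cv2.resize(b,(400,300))]))
```

```text
scene wide_keeper 0.94 [161.2 250.4] 774.194 [ 622.  -242.2   86.6] [ 621.7 -242.8   86. ]
scene wide_bar 0.75 [160.9 190.9] 720.7954 [ 592.5 -239.   190.5] [ 504.4 -375.8   86. ]
scene narrow_tip 0.76 [312.1 219.4] 720.3642 [486.3 -28.7 155.1] [416.3 -79.7  86. ]
sil 0.84 [194.0, 207.5] 945
[[ 386.9 -432.4    0.2]
 [ 551.1 -236.9   99.4]
 [ 549.  -224.7  107.8]
 [ 547.5 -218.7  118.1]
 [ 536.  -230.8  124.8]
 [ 532.4 -225.7  131. ]
 [ 528.7 -225.4  137.3]
 [ 526.5 -233.1  143.3]
 [ 522.2 -242.9  149.4]
 [ 521.5 -230.2  155.8]
 [ 576.3 -255.2  162.7]
 [ 589.5 -218.6  187.1]
 [ 592.8 -258.3  192.5]]
side wide_keeper 0.58 [282.7 159.8] 1244.24 [ 624.4 -231.8   89.7] [ 625.4 -237.2   86. ]
side wide_bar 0.97 [296.8 112.5] 1534.977 [ 639.4 -554.2   16.7] [ 621.5 -434.3   86. ]
side narrow_tip 0.93 [343.7 198. ] 1036.7052 [483.7 -29.5 155.9] [ 488.6 -119.3   86. ]
sil 0.72 [311.5, 136.7] 629
[[ 548.9 -422.6   -0.6]
 [ 551.2 -222.3  102.7]
 [ 542.3 -236.9  118.1]
 [ 554.4 -215.4  126.6]
 [ 556.6 -217.5  132.3]
 [ 562.9 -220.8  139.3]
 [ 564.7 -237.2  145.3]
 [ 567.5 -244.8  152.3]
 [ 515.2 -226.2  157.4]
 [ 573.5 -245.1  161.1]
 [ 580.2 -218.5  169.9]
 [ 584.6 -255.9  181.7]
 [ 592.8 -229.4  194.4]]
{'time_s': 0.65, 'qpos': array([69.3, 18.3, 89.6, -0. , 72. , -1.1]), 'qvel': array([-0.1, -0. ,  0. , -0. , -0. , -0. ]), 'effort': array([  0. , -41.2, -23.2,   0.1,   0. ,  -0. ]), 'ee_pos': array([192.2, 541.9, 214. ]), 'ee_rot': array([180. ,   0. , 160.5]), 'force': array([ 0.8, -0.6, -0.5]), 'torque': array([-0.,  0.,  0.]), 'gripper_force': 0.0, 'gripper_width': 91.04701434728435}
```

View pics/scene0.png

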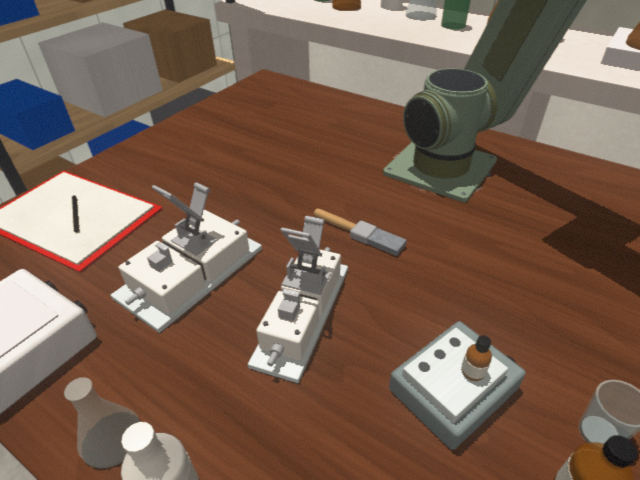

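View pics/side0.png

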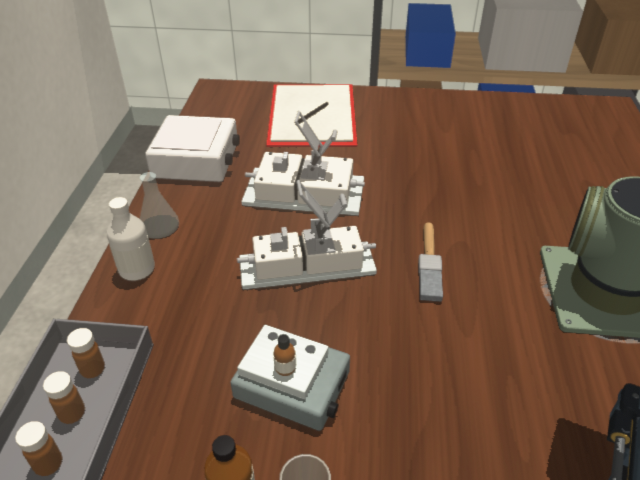

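The wide cell is the far one (scene about 190,250; side about 305,180). The networks put its keeper near (623,-238), lying roughly along world x. Next I fit the cell axis.

Run:
```python
from h import *
np.set_printoptions(precision=1,suppress=True)
A=[]
for c in ("scene","side"):
    D=np.load(c+".npy");i=optics.camera_info(c);K=np.array(i["camera_matrix"])
    v,u=np.nonzero(D>0);d=D[v,u]
    P=(np.linalg.inv(K)@np.stack([u,v,np.ones_like(u)])*d).T
    P=(P-np.array(i["t"]))@np.array(i["R"])
    P=P[(abs(P[:,0]-590)<170)&(abs(P[:,1]+237)<110)];A.append(P)
    T=P[(P[:,2]>57)&(P[:,2]<66)]
    T=T[(abs(T[:,0]-590)<150)&(T[:,1]<-160)]
    r=cv2.minAreaRect(T[:,:2].astype(np.float32));print(c,len(T),np.median(T[:,2]),r)
    B=P[(P[:,2]>5)&(P[:,2]<66)&(P[:,1]<-150)];print(cv2.minAreaRect(B[:,:2].astype(np.float32)))
P=np.vstack(A);np.save("wide.npy",P)
H=P[(P[:,2]>80)]
for z in range(80,210,8):
    S=H[(H[:,2]>=z)&(H[:,2]<z+8)]
    if len(S): print(z,len(S),"x",np.percentile(S[:,0],[2,25,50,75,98]),"y",np.percentile(S[:,1],[2,50,98]))
```

```text
scene 3803 63.1091336036457 ((580.3546142578125, -239.25343322753906), (117.581298828125, 197.8256072998047), 87.55559539794922)
((609.1748046875, -232.80686950683594), (136.22183227539062, 313.5760803222656), 83.83284759521484)
side 2237 63.30478850626704 ((581.0341186523438, -237.22235107421875), (121.9775390625, 198.43310546875), 88.07784271240234)
((591.44970703125, -247.5191650390625), (190.25692749023438, 337.81103515625), 89.4787368774414)
80 408 x [551.9 568.3 627.3 637.3 645.9] y [-265.8 -236.8 -207.6]
88 345 x [549.5 557.4 561.  568.5 624.8] y [-266.8 -232.2 -206.8]
96 144 x [549.2 552.8 555.5 618.2 624.9] y [-252.  -236.4 -219.9]
104 82 x [544.7 547.6 549.2 551.3 553.5] y [-256.7 -236.7 -216.6]
112 117 x [538.7 542.1 546.1 548.3 551.9] y [-256.7 -232.2 -215.5]
120 152 x [533.7 536.9 539.3 551.4 555.9] y [-257.7 -234.  -215.1]
128 171 x [528.9 532.2 535.1 556.4 560.8] y [-256.8 -234.7 -216.7]
136 166 x [524.7 527.1 529.4 560.7 565.7] y [-256.4 -234.6 -215.2]
144 163 x [517.4 522.8 525.6 566.1 569.7] y [-257.2 -232.9 -216. ]
152 212 x [513.3 518.  521.  570.  575.5] y [-257.  -233.1 -217.3]
160 77 x [517.5 573.9 575.7 577.1 579.8] y [-258.5 -233.8 -216.6]
168 79 x [576.6 578.7 580.4 582.3 585.3] y [-260.2 -235.7 -215.5]
176 45 x [580.9 584.4 585.7 587.7 590.4] y [-258.5 -220.  -216.3]
184 101 x [586.4 589.6 592.1 593.6 595.2] y [-259.1 -232.9 -216.2]
192 41 x [588.8 590.7 591.7 592.6 593.8] y [-258.5 -240.3 -219. ]
```

send_rows --targets '[[[0,0,-0.04,0.09,-0.195,0.07,1],[0,0,-0.04,0.09,-0.195,0.07,1],[0,0,-0.04,0.09,-0.195,0.07,1],[0,0,-0.04,0.09,-0.195,0.07,1],[0,0,-0.04,0.09,-0.195,0,1],[0,0,-0.04,0.09,-0.195,0,1],[0,0,-0.04,0.09,-0.195,0,1],[0,0,-0.04,0.09,-0.195,0,1],[0,0,-0.04,0.09,-0.195,0,1],[0,0,-0.04,0.09,-0.195,0,1],[0,0,-0.04,0.09,-0.195,0,1],[0,0,-0.04,0.09,-0.195,0,1]]]'

```text
time_s: 1.85
ee_pos: [408.6, 72.2, 270.3]
ee_rot: [179.9, 0.0, 117.1]
force: [1.8, 0.4, 0.2]
gripper_width: 0.9
gripper_force: 0.0
```

send_rows --targets '[[[0,0,-0.04,0.09,-0.195,0,1],[0,0,-0.04,0.09,-0.195,0,1],[0,0,-0.04,0.09,-0.195,0,1],[0,0,-0.04,0.09,-0.195,0,1],[0,0,-0.04,0.09,-0.195,0,1],[0,0,-0.04,0.09,-0.195,0,1],[0,0,-0.04,0.09,-0.195,0,1],[0,0,-0.04,0.09,-0.195,0,1],[0,0,0,0,0,0,1],[0,0,0,0,0,0,1]]]'

```text
time_s: 2.85
ee_pos: [552.1, -238.6, 269.3]
ee_rot: [-179.9, -0.1, 88.4]
force: [-0.0, 0.8, -0.4]
gripper_width: 0.4
gripper_force: 0.0
```

```bash
cat >> h.py <<'E'
from scipy.spatial.transform import Rotation as Ro
def wcloud(name):
    s=env.state();im,D=optics.grab_frame("wrist");cv2.imwrite("pics/"+name,im[...,::-1])
    i=optics.camera_info("wrist");K=np.array(i["camera_matrix"]);M=np.array(i["mount"])
    v,u=np.nonzero(D>0);P=(np.linalg.inv(K)@np.stack([u,v,np.ones_like(u)])*D[v,u]).T
    P=P@M[:3,:3].T+M[:3,3];P=P@Ro.from_euler("xyz",s["ee_rot"],degrees=True).as_matrix().T+s["ee_pos"]
    return P
def prof(P):
    for z in range(64,210,8):
        S=P[(P[:,2]>=z)&(P[:,2]<z+8)]
        if len(S)>5: print(z,len(S),"x",np.percentile(S[:,0],[2,25,50,75,98]),"y",np.percentile(S[:,1],[2,50,98]))
E
python3 - <<'E'
from h import *
np.set_printoptions(precision=1,suppress=True)
P=wcloud("w0.png");P=P[(abs(P[:,0]-590)<90)&(abs(P[:,1]+237)<60)]
prof(P)
E
```

```text
64 2806 x [503.7 546.5 584.1 641.1 671.9] y [-291.  -218.7 -186.2]
72 83 x [548.1 615.7 616.2 629.7 645. ] y [-262.3 -229.2 -208.8]
80 502 x [615.2 630.4 635.4 640.7 645.3] y [-252.9 -240.3 -228.2]
88 352 x [550.2 558.7 566.4 618.2 624.4] y [-250.8 -220.3 -207.6]
96 112 x [616.  618.3 620.  622.3 624.7] y [-251.6 -240.2 -229.1]
104 55 x [543.8 548.4 549.  549.4 549.9] y [-252.9 -237.1 -215.5]
112 387 x [540.  542.5 544.5 546.4 548.9] y [-257.6 -236.8 -216.1]
120 377 x [535.  537.5 540.1 550.9 552.9] y [-256.9 -236.4 -216.3]
128 488 x [530.3 533.1 553.1 555.4 557.8] y [-256.8 -235.9 -216.6]
136 508 x [525.2 528.  557.4 559.9 562.3] y [-256.3 -236.6 -216.8]
144 512 x [521.5 524.  563.1 565.1 567.4] y [-255.7 -235.7 -216.6]
152 767 x [512.7 516.9 520.8 568.9 571.8] y [-255.6 -235.9 -217.6]
160 383 x [570.4 572.9 574.1 575.3 577.3] y [-258.1 -237.4 -216.8]
168 350 x [575.4 577.5 578.6 580.1 581.8] y [-258.2 -237.8 -217. ]
176 98 x [580.1 582.2 583.5 584.8 587.7] y [-257.4 -220.7 -216.9]
184 296 x [586.  588.8 590.1 592.5 594.4] y [-253.1 -231.7 -217.3]
192 169 x [588.7 590.  590.9 592.  593. ] y [-252.7 -235.1 -219.1]
```

View pics/w0.png

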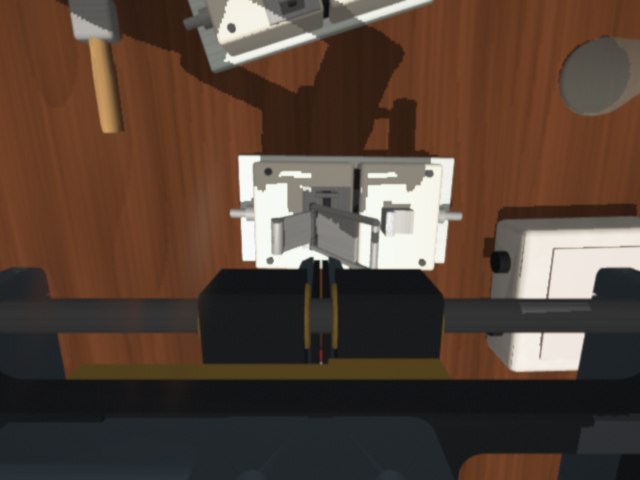

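send_rows --targets '[[[0,0,0,-0.01,0,-0.17,1],[0,0,0,-0.01,0.005,-0.17,1],[0,0,0,0,0,-0.18,1],[0,0,0,0.06,0,0,1],[0,0,0,0.02,0,-0.01,1],[0,0,0,0.02,0,-0.02,1],[0,0,0,0.02,0,-0.02,1],[0,0,0,0.025,0,-0.02,1],[0,0,0,0.02,0,-0.02,1],[0,0,0,0.02,0,-0.02,1],[0,0,0,0.02,0,-0.02,1],[0,0,0,0,0,0,1]]]'

```text
time_s: 4.1
ee_pos: [589.3, -237.0, 139.1]
ee_rot: [-179.9, -0.0, 88.5]
force: [-0.4, 0.6, -0.1]
gripper_width: 0.3
gripper_force: 0.0
```

Run:
```python
from h import *
np.set_printoptions(precision=1,suppress=True)
P=wcloud("w1.png");P=P[(abs(P[:,0]-590)<90)&(abs(P[:,1]+237)<60)]
im,_=optics.grab_frame("side");a=cv2.resize(im[80:220,230:380,::-1],None,fx=2.6,fy=2.6)
im,_=optics.grab_frame("scene");b=cv2.resize(im[150:290,100:250,::-1],None,fx=2.6,fy=2.6)
cv2.imwrite("pics/c1.png",np.hstack([a,b]));prof(P);print(env.state())
```

```text
64 3819 x [502.3 543.9 573.3 629.5 671.9] y [-245.7 -211.4 -185.7]
72 64 x [549.1 562.5 567.7 633.3 644. ] y [-229.2 -209.2 -208.3]
80 373 x [550.9 627.9 631.6 635.  638.7] y [-244.6 -237.9 -206.9]
88 631 x [549.4 557.2 561.4 593.  624. ] y [-239.8 -212.5 -207.1]
96 235 x [550.1 552.4 554.3 618.8 624.3] y [-239.5 -233.  -225.1]
104 166 x [546.  548.9 550.3 551.8 553.9] y [-234.8 -226.6 -215.3]
112 3833 x [542.  563.7 583.8 607.3 636. ] y [-233.3 -223.  -216.2]
120 210 x [534.2 536.4 537.8 539.1 540.7] y [-230.  -225.4 -221.7]
128 333 x [529.6 531.2 532.5 533.7 535.7] y [-234.9 -226.8 -221.5]
136 584 x [524.6 526.6 527.9 529.4 593.6] y [-238.2 -228.1 -219.4]
144 670 x [517.8 522.6 524.  583.3 598. ] y [-236.4 -224.6 -219. ]
152 875 x [513.9 517.4 520.3 522.7 598.5] y [-250.2 -224.2 -218.9]
160 165 x [584.8 586.9 589.8 593.6 596.2] y [-221.2 -220.5 -218.8]
168 171 x [585.1 587.5 589.9 593.5 595.9] y [-221.1 -220.6 -218.9]
176 165 x [585.7 587.9 591.  593.  595.3] y [-221.2 -220.6 -218.9]
184 128 x [586.7 588.3 590.5 592.8 594.3] y [-221.2 -220.6 -219. ]
192 544 x [586.6 588.  589.5 591.8 593.4] y [-243.  -236.9 -231.5]
200 51 x [586.4 586.5 586.7 593.7 593.7] y [-238.8 -234.1 -229. ]
208 30 x [586.6 586.7 586.7 593.7 593.8] y [-233.  -230.  -227.8]
{'time_s': 4.25, 'qpos': array([-23. ,  26.6,  87.6,  -0. ,  65.8, -21.4]), 'qvel': array([-0. , -0.4,  0. , -0. , -0.1,  0. ]), 'effort': array([  0. , -47.4, -22. ,   0.1,   0.1,   0. ]), 'ee_pos': array([ 589.1, -237.1,  140. ]), 'ee_rot': array([-180. ,   -0. ,   88.5]), 'force': array([-1.1,  0.4, -0. ]), 'torque': array([-0.1,  0. , -0. ]), 'gripper_force': 0.0, 'gripper_width': 0.27103813921593256}
```

View pics/c1.png

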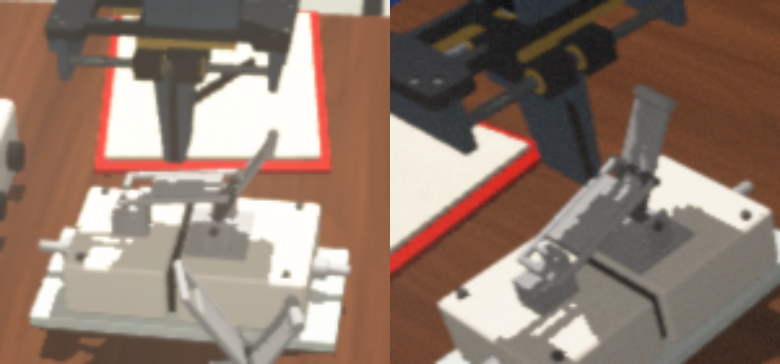

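The loop has come over and appears level (bar about x 633, z 113), possibly still falling. I'll look again.

send_rows --targets '[[[0,0,0,0,0,0,1],[0,0,0,0,0,0,1],[0,0,0,0,0,0,1]]]'

```text
time_s: 4.55
ee_pos: [589.2, -237.1, 140.2]
ee_rot: [180.0, 0.0, 88.5]
force: [-0.3, 0.2, 0.7]
gripper_width: 0.3
gripper_force: 0.0
```

Run:
```python
from h import *
np.set_printoptions(precision=1,suppress=True)
P=wcloud("w2.png");P=P[(abs(P[:,0]-590)<90)&(abs(P[:,1]+237)<60)&(P[:,2]<135)&(P[:,2]>75)]
for x in range(540,660,8):
    S=P[(P[:,0]>=x)&(P[:,0]<x+8)&(abs(P[:,1]+238)<22)]
    if len(S)>5: print(x,len(S),np.percentile(S[:,2],[5,50,95]))
print(optics.place_of("wrist","wide_bar"))
```

```text
540 414 [113.1 115.4 120. ]
548 494 [ 97.9 107.5 114.2]
556 483 [ 90.2 109.2 111.4]
564 469 [105.2 107.  109.1]
572 430 [103.  104.7 106.8]
580 330 [100.4 102.4 104.4]
588 421 [ 98.3 100.  101.7]
596 346 [95.9 97.5 99.6]
604 422 [93.6 95.2 97. ]
612 380 [78.  93.8 96.4]
620 402 [80.3 91.9 96.6]
628 432 [82.7 88.5 90. ]
636 324 [80.2 83.3 84.3]
644 83 [79. 83. 84.]
[{'at': [385.4, 263.8], 'conf': 0.79}]
```

The loop now slopes down to a bar top of about 88 at x 632, so it is resting on the shelf behind the hook. Next is the lever.

send_rows --targets '[[[0,0,0,-0.22,0.005,0,1],[0,0,0,-0.04,0,-0.03,1],[0,0,0,-0.03,0,-0.02,1],[0,0,0,-0.025,0,-0.02,1],[0,0,0,-0.025,0,-0.025,1],[0,0,0,-0.02,0,-0.03,1],[0,0,0,0,0,0,1]]]'

```text
time_s: 5.35
ee_pos: [517.0, -236.0, 114.1]
ee_rot: [-180.0, -0.0, 88.5]
force: [0.9, 0.2, 0.4]
gripper_width: 0.3
gripper_force: 0.2
```

```bash
cat > look.py <<'E'
from h import *
import sys
np.set_printoptions(precision=1,suppress=True)
P=wcloud(sys.argv[1]);P=P[(abs(P[:,0]-560)<120)&(P[:,2]<170)&(P[:,2]>66)]
for x in range(470,660,8):
    S=P[(P[:,0]>=x)&(P[:,0]<x+8)&(abs(P[:,1]+237)<21)]
    if len(S)>5: print(x,len(S),np.percentile(S[:,2],[5,50,95]))
print(env.state()["force"],env.state()["ee_pos"])
E
python3 look.py w3.png
```

```text
486 64 [121.4 124.2 126.9]
494 84 [119.  121.7 124.5]
502 111 [115.5 119.  131.3]
510 584 [111.8 138.9 163.5]
518 565 [111.  139.4 163.4]
526 238 [101.9 105.  130. ]
534 430 [ 66.2 104.  106.2]
542 462 [ 66.3 101.2 103.8]
550 467 [ 66.3 100.6 102.4]
558 412 [ 94.5  99.3 101.1]
566 447 [66.6 97.7 99.6]
574 626 [66.5 96.2 98.1]
582 761 [93.4 94.8 96.4]
590 783 [92.2 93.4 94.9]
598 447 [91.  92.4 93.7]
606 254 [71.6 91.  95.1]
614 1628 [69.7 89.9 96.6]
622 263 [77.3 89.7 96.4]
630 554 [78.1 83.3 84.4]
638 503 [72.  83.1 84.3]
[ 0.  -0.1  1.1] [ 516.9 -236.1  114.2]
```

send_rows --targets '[[[0,0,0,-0.015,0,-0.03,1],[0,0,0,-0.015,0,-0.03,1],[0,0,0,-0.01,0,-0.035,1],[0,0,0,-0.01,0,-0.03,1],[0,0,0,-0.01,0,-0.025,1],[0,0,0,-0.01,0,-0.02,1],[0,0,0,0,0,0,1]]]'

```text
time_s: 6.1
ee_pos: [501.2, -235.6, 79.6]
ee_rot: [-179.8, -0.1, 88.5]
force: [-0.2, -0.4, 0.9]
gripper_width: 0.6
gripper_force: 0.0
```

```bash
python3 look.py w4.png
```

```text
470 24 [73.3 75.  76.7]
478 214 [71.6 77.3 78.8]
486 158 [74.4 76.8 95.9]
494 913 [ 81.8 120.8 150.9]
502 871 [ 79.9 119.1 141.4]
510 128 [79.4 81.7 98. ]
518 120 [80.5 82.4 83.7]
526 222 [82.2 86.8 87.9]
534 301 [66.3 86.9 88.4]
542 330 [66.2 87.1 88.9]
550 542 [66.6 89.7 91.8]
558 614 [86.  88.3 91.7]
566 828 [85.9 87.1 88.8]
574 2636 [ 86.6 163.1 169.4]
582 838 [86.2 87.6 89.3]
590 804 [86.7 87.9 89.5]
598 271 [87.  88.9 90.1]
606 1394 [67.9 84.2 95.6]
614 830 [78.6 90.2 96.5]
622 88 [74.5 83.5 89.6]
630 378 [75.1 83.2 84.3]
638 63 [66.8 72.7 79.7]
[ 0.1  0.4 -0.7] [ 501.7 -235.7   79.9]
```

send_rows --targets '[[[0,0,0,0,0,-0.01,1],[0,0,0,0,0,-0.01,1],[0,0,0,0,0,-0.01,1],[0,0,0,0,0,0,1]]]'

```text
time_s: 6.55
ee_pos: [502.9, -236.1, 77.3]
ee_rot: [180.0, 0.0, 88.5]
force: [-5.6, 2.5, 15.7]
gripper_width: 0.6
gripper_force: 8.3
```

Contact at z about 77.3 with 16 N matches the home stop. I'll retract and check.

send_rows --targets '[[[0,0,0,0,0,0.1,1],[0,0,0,0,0,0.2,1],[0,0,0,0,0,0.2,1],[0,0,0,0,0,0.2,1],[0,0,0,0,0.1,0.2,1],[0,0,0,0,0,0,1],[0,0,0,0,0,0,1]]]'

```text
time_s: 7.25
ee_pos: [503.3, -215.9, 255.6]
ee_rot: [179.9, 0.1, 88.5]
force: [-0.6, -0.1, -0.5]
gripper_width: 0.5
gripper_force: 0.0
```

```bash
python3 look.py w5.png
python3 - <<'E'
from h import *
im,D=optics.grab_frame("side");a=cv2.resize(im[110:250,230:380,::-1],None,fx=2.6,fy=2.6)
for n in ("wide_keeper","wide_bar"):print([(o["conf"],unproj("side",o["at"],dep(D,o["at"]))) for o in optics.place_of("side",n)])
im,D=optics.grab_frame("scene");b=cv2.resize(im[160:300,100:250,::-1],None,fx=2.6,fy=2.6)
for n in ("wide_keeper","wide_bar"):print([(o["conf"],unproj("scene",o["at"],dep(D,o["at"]))) for o in optics.place_of("scene",n)])
cv2.imwrite("pics/c5.png",np.hstack([a,b]))
E
```

```text
470 34 [70.9 71.9 74.2]
478 242 [72.8 75.2 76.6]
486 233 [73.1 74.7 76.3]
494 232 [74.9 76.4 77.7]
502 240 [76.3 78.  79.4]
510 231 [78.5 79.9 81.5]
518 252 [80.  81.6 83.1]
526 339 [82.4 85.8 87.7]
534 341 [83.8 86.2 88.9]
542 365 [85.2 87.2 90.3]
550 394 [84.9 89.4 91.8]
558 316 [85.4 88.5 92. ]
566 356 [85.1 86.7 88.2]
574 371 [67.5 87.  88.6]
582 352 [85.9 87.3 88.8]
590 343 [86.4 87.7 89.2]
598 87 [86.9 88.7 90. ]
606 348 [68.9 87.9 96.3]
614 339 [78.3 95.2 96.9]
622 118 [81.4 83.4 88.6]
630 217 [73.2 83.3 84.6]
638 124 [72.3 83.3 84.4]
[ 1.1 -0.2 -0.4] [ 502.6 -215.9  254.2]
[(0.85, array([ 627.27798015, -235.65623724,   85.88932255]))]
[]
[(0.6, array([ 620.79781293, -230.77866222,   91.40519802]))]
[(0.71, array([ 621.87629538, -240.69576106,   89.27411753]))]
```

View pics/c5.png

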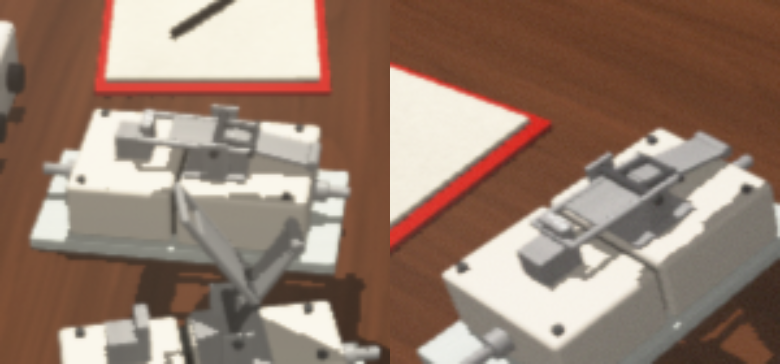

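The handle slopes 12° down, which is home. The bar sits in the hook and the keeper lip has moved toward the lever. The narrow latch still stands in its V, so I'm handing in.

```bash
python3 -c "
from h import *
print(env.job_done())"
```

```text
the job is handed in; nothing more can be done
None
```

The wide cell is latched: the loop's bar sits behind the keeper's hook and the lever lies home on its stop at 12° down. The narrow latch was not touched, and I handed the job in at about 7 s of the 32 s allowed; the hand-in call returned no verdict.

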